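# Lock the vial carrier in its dock with the slide bolt

## Robot

A 6-joint arm with a two-finger parallel gripper is mounted at the origin on a cart in front of the work surface, level with it; the furniture and walls round the work are solid. World frame = base frame: x ahead of the robot, y to its left, z up, the work surface at z = 0. Lengths are in m, angles in rad, forces in N, time in s.
With the tool pointing down it reaches from about 0.3 to 0.875 m from the base axis. Payload 4.2 kg.
Tool frame: the origin (TCP) lies at the very end of the fingers, on their centre line; the grasp point (between the pads) lies 19 mm behind it; z points along the fingers, x is the direction in which the jaws open and shut, and the axes are right-handed (so a half turn about z gives the same grasp; the last joint's range is limited). The gripper opens to 85 mm and grips with 20 to 120 N. Pads are 22 mm wide; open, the fingers measure 114 mm over their backs; the gripper's body (76 mm by 85 mm) begins 54 mm behind the grasp point. The pads swing forward as they close: fully open they stand 13 mm farther back than shut.
Start: joints at [-1.13, 0.32, 1.565, -0, 1.257, -0.02], TCP at [0.256, -0.515, 0.231] pointing down, gripper open.
Joint ranges: [-3.11, 3.11], [-0.84, 2.01], [0.21, 2.61], [-1.34, 4.49], [0.05, 2.63], [-2.56, 2.56]. Speed limits (rad/s): [2.57, 2.57, 3.14, 3.14, 3.14, 3.14].

## Interface

Orientations are given as a unit quaternion [x, y, z, w].
In Python, from rig import r gives the robot as it stands.
- The arm moves only by the tool play_rows, never from a script. Its argument "steps" is a list of rows, each a list of 4 numbers: the shift along the world's x, y, z in units of 0.08 m (1.0 is 0.08 m), then the turn about the world's z in units of 90 degrees (1.0 is 90 degrees). In form: [[x, y, z, twist], ...]. A call has 1 to 10 rows; each row is the pose to reach, as a shift and turn from the pose commanded when the call began; what a row does not reach only later rows make up. A row lasts 1/8 s, in which the tool goes at most 62.5 mm and 10.7 degrees, less where a joint would pass 70% of its speed; a pose out of reach is approached as far as the arm can. A call with a number of a shift or a turn outside -1 to 1 is refused whole. A call with a gripper value outside its range is refused whole. "fingers" is the opening, from 0 (shut) to 1 (fully open), set as the call begins (left out, the last holds). The fingers move at their own pace and stop on an object; "squeeze" is the grip in N (left out, the last holds). Time passes only in rows, so rows that repeat a pose let the fingers close. It gives the time, the measured TCP pose, the force and the opening at its end, in the units of the state.
- r.get_state(): the state, without advancing time (a new reading comes with each control period).
- r.camera(name): name is "scene" or "top"; returns the picture (420x560x3 uint8, red, green, blue); there is no depth.
- r.camera_info(name): a dict with "camera_matrix" (3x3 intrinsics, pixels), "T" (4x4, takes a point from camera to world coordinates). Camera axes: x right, y up, looking along -z (the intrinsics and any distortion apply to the point x, -y, -z); pixel columns grow to the right and rows downward; lengths in m; the calibration is good to about 2 mm. A picture is of the moment at which its call begins. camera_info takes no time and is no camera call.
- r.finish_job(): hands the job in, once; it reports no verdict.
The state is a dict: "time": time; "q": joint angles; "qvel": joint speeds; "effort": joint torques, N m; "tcp_pos": TCP position; "eef_rot": TCP orientation; "force": force on the tool from outside, world axes, zero at the start; "moment": the same for the moment, N m; "width": opening from 0.0 (shut) to 1.0 (fully open).
Only numpy, scipy, OpenCV 4.12 (cv2) and the standard library are available. Lean on these libraries where they do the work, as an engineer would, in place of code of your own. Each camera call takes 0.05 s, during which the arm holds its last target. There are 200 camera calls.

## Task

Slide the vial carrier all the way into its dock until it rests against the end stop, then push the slide bolt across into the carrier's keeper until its nose bears on the bottom of the keeper pocket. The bolt's nose is set by hand and differs each time, so feel for the bottom, press it home with a firm 10 to 15 N beyond the bolt's own drag, and let go leaving it bolted in; press neither the carrier against its stop nor the bolt into the carrier harder than 20 N. Leave the loose parts round the dock where they are.

Things in the scene. Friction and masses are not known exactly. Their poses are not given: they have to be found in the camera images.
- dock: Light grey metal channel fixed to the table. Origin: centre of the channel on the table top; x = the way the carrier slides in (away from the robot), y left, z up. Floor 6 mm thick; side walls 160 mm long, 30 mm high, inner faces at y = +-26.5 mm (carrier has 1.5 mm play either side). Bolt on its -y side in two dark staples (28 mm wide, 34 mm high, ending at y = -56 mm).
- end_stop: Dark steel block with a thin rubber face across the far end of the channel, 34 mm high. Origin at the foot of its face, 70 mm along +x from the dock's origin, 6 mm above the table.
- carrier: Loose grey block 140 x 50 x 30 mm, about 0.5 kg, with three blue-capped vials fixed in a row (tops 93 mm above the table) and a black handle post; starts in the channel, 30 to 55 mm short of home. Origin: centre of its underside, axes as the dock's. Home: origin over the dock's origin in x, far face (70 mm ahead) on the end stop. Sliding drag 1 to 3 N.
- carrier_handle (a point): A point on the axis of the carrier's black handle post (upright, 14 mm diameter, from 36 to 78 mm above the table), 61 mm above the table and 58 mm toward -x from the carrier's origin. The nearest vial's glass is 22 mm behind the post on the +x side; the -x side is open.
- keeper_mouth (a point): Centre of the brass-framed mouth of the keeper pocket in the carrier's -y side. Pocket 14.5 x 14.5 mm, 40 mm deep along +y, 22 mm above the table. It lines up with the bolt only when the carrier is home; some 4 mm short and the bolt jams on the carrier's side.
- bolt: Steel rod, 11 mm diameter, sliding along the dock's +y (into the carrier), black handle post at its outer end. Origin on the rod's axis under the post, 22 mm above the table, x = -58 mm in the dock's frame; starts at y = -140 to -136 mm there, travel ends at -63. Drag about 4 N plus 0.5 N per 10 mm/s; stays where it is left.
- bolt_handle (a point): A point on the axis of the bolt's handle post (upright, 14 mm diameter, reaching from the rod up to 79 mm above the table), 57 mm above the table, 35 mm over the bolt's origin. The side away from the carrier (-y) is open.
- rod_end (a point): End of the steel rod, 78 mm toward +y from the bolt's origin. A brass nose (9 mm thick, tapered) sticks out 8 to 28 mm beyond it, hidden at the start, so it meets the pocket's bottom with the bolt's origin at about y = -90 to -69 mm in the dock's frame, found only by feel. Nose sprung: 8 N/mm, 6 mm at most; let go, the bolt springs back 0.5 to 2 mm, nose still bearing.
- beaker: Loose clear beaker, 68 mm in diameter, 87 mm high, bystander. Origin under its centre.
- empty_vial: Loose uncapped glass vial, 30 mm in diameter, 67 mm high, bystander. Origin under its centre.
- guide_bush: Loose brass flanged bush, 30 mm in diameter, 27 mm high, bystander. Origin under its centre.
- crimp_die: Loose steel-coloured stepped die, 44 mm in diameter, 34 mm high, bystander. Origin under its centre.

How it is judged:
On the way, in this order (a step that is already met when the one before it is completed fails the run):
1. the carrier is home against the end stop (within 3 mm), the bolt not yet in it (x of carrier in the frame of dock above -0.003 m and angle between carrier's own z axis and vertical below 0.05 rad and y of rod_end in the frame of carrier below -0.0265 m), for 0.1 s.
2. with the carrier home, the bolt is deep in the keeper and presses on the pocket's bottom with more than 9 N (x of carrier in the frame of dock above -0.003 m and angle between carrier's own z axis and vertical below 0.05 rad and y of rod_end in the frame of carrier above -0.0145 m and contact force between bolt and carrier above 9 N), for 0.2 s.
At the end, for the whole second after the job is handed in: The carrier rests level in the dock within 3 mm of the end stop, the rod's end is at least 10.5 mm inside the keeper with the nose still bearing on the pocket's bottom (more than 0.5 N), and both are at rest (x of carrier in the frame of dock above -0.003 m and angle between carrier's own z axis and vertical below 0.05 rad and y of rod_end in the frame of carrier above -0.0145 m and contact force between bolt and carrier above 0.5 N and horizontal distance between carrier and dock below 0.004 m and linear speed of carrier below 0.01 m/s and linear speed of bolt below 0.005 m/s); the robot touches nothing.
It fails at once if the bolt is pressed into the carrier with more than 21 N (contact force between bolt and carrier above 21 N).
It fails at once if the carrier is pressed against the end stop with more than 25 N (contact force between end_stop and carrier above 25 N).
It fails at once if a loose part round the dock is moved more than 20 mm or tipped (distance of any of beaker, empty_vial, guide_bush, crimp_die from where it was at the start of the episode above 0.02 m or angle between any of beaker, empty_vial's own z axis and vertical above 0.3 rad).
It also fails if it takes over 64 s, if anything falls off the work surface, if the arm or the gripper's body presses on something with over 40 N, if the wrist force passes 120 N, or if a joint passes its speed limit or range.

## Working session

There is one attempt and no reset: what is moved stays moved. The work goes in short steps, Python scripts to look and compute and a tool call to move; the robot and the scene stay as the last step left them, time stands still between calls to the robot, and variables do not carry over. Pictures are saved under pics/ and viewed, about 8 in all and at most 12, crops included, and the job is handed in when it is done.

Besides the shell and the picture viewer there is one more tool, called after "Request:" as a command line: name --pt "numbers of a row" for each row, then --argument value for the rest. play_rows: Moves the arm, as the interface text tells. Shifts and turns lie within -1 to 1; 1 stands for 0.08 m of shift or 90 degrees of turn. Its arguments: {"type":"object","properties":{"steps":{"type":"array","items":{"type":"array","items":{"type":"number"}}},"fingers":{"type":"number"},"squeeze":{"type":"number"}},"required":["steps"]}

```bash
mkdir -p pics; python3 - <<'E'
from rig import r
import cv2
for n in("scene","top"):
    im=r.camera(n); cv2.imwrite(f"pics/{n}0.png",im[:,:,::-1])
    i=r.camera_info(n); print(n,i["camera_matrix"],i["T"],[k for k in i])
s=r.get_state(); print(s["time"],s["tcp_pos"],s["eef_rot"],s["force"],s["width"])
E
```

```text
scene [[490.66588307   0.         283.49439315]
 [  0.         490.66588307 212.28135891]
 [  0.           0.           1.        ]] [[ 0.98340799 -0.13598051  0.12007512  0.78770151]
 [ 0.1811952   0.70426025 -0.68642975 -0.52939826]
 [ 0.00877693  0.69679753  0.71721417  0.70370413]
 [ 0.          0.          0.          1.        ]] ['camera_matrix', 'T']
top [[440.07734378   0.         279.02805535]
 [  0.         440.07734378 207.86024661]
 [  0.           0.           1.        ]] [[-0.01649164  0.98636945 -0.16371723  0.52957001]
 [-0.99955307 -0.02034717 -0.02190094  0.03544529]
 [-0.0249336   0.16328288  0.98626417  0.92212323]
 [ 0.          0.          0.          1.        ]] ['camera_matrix', 'T']
0.1 [ 0.25551733 -0.51465781  0.23056665] [ 8.49907361e-01 -5.26931565e-01 -6.52166497e-04 -4.22621228e-04] [-0.86008488 -0.45399285 -0.321542  ] 0.9995575522265338
```

View pics/scene0.png

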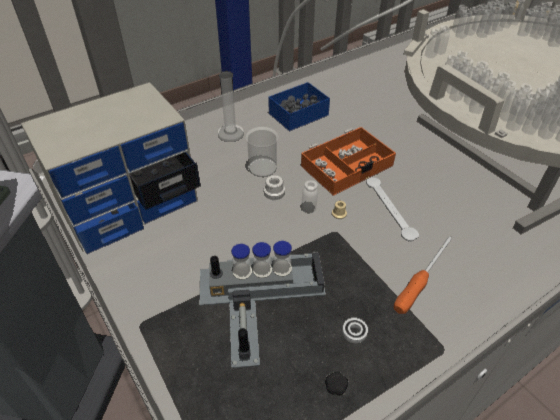

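View pics/top0.png

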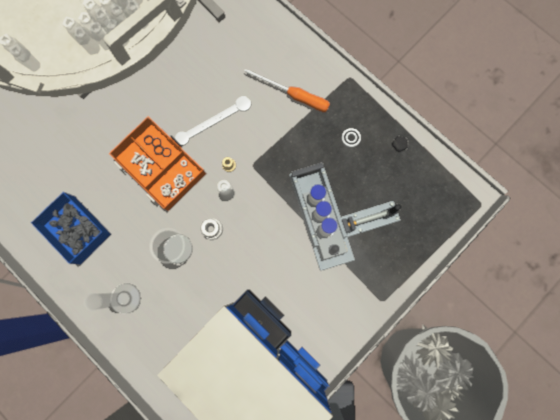

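The scene view shows the dock at about (265,275) with three blue caps and the bolt plate at (245,330). In the top view the dock runs from (337,262) up to (308,170), and the bolt is on the right at (372,218). Next I'll magnify both.

```bash
python3 - <<'E'
import cv2,numpy as np
a=cv2.imread("pics/top0.png")[150:280,280:410]; b=cv2.imread("pics/scene0.png")[230:370,190:330]
a=cv2.resize(a,(390*1,390),interpolation=cv2.INTER_CUBIC);b=cv2.resize(b,(390,390),interpolation=cv2.INTER_CUBIC)
cv2.imwrite("pics/z0.png",np.hstack([a,b]))
for n in("top0","scene0"):
    im=cv2.imread(f"pics/{n}.png");h=cv2.cvtColor(im,cv2.COLOR_BGR2HSV)
    m=cv2.inRange(h,(112,120,40),(130,255,255))
    k,l,s,c=cv2.connectedComponentsWithStats(m)
    print(n,[(s[i].tolist(),c[i].round(1).tolist()) for i in range(1,k) if 30<s[i][4]<400])
E
```

```text
top0 [([311, 185, 14, 14, 155], [317.7, 191.6]), ([317, 202, 14, 14, 156], [323.3, 208.3]), ([323, 219, 13, 13, 142], [329.0, 225.0])]
scene0 [([274, 241, 17, 14, 196], [282.0, 247.6]), ([253, 243, 17, 14, 198], [261.1, 249.3]), ([232, 244, 17, 14, 196], [240.1, 250.7])]
```

View pics/z0.png

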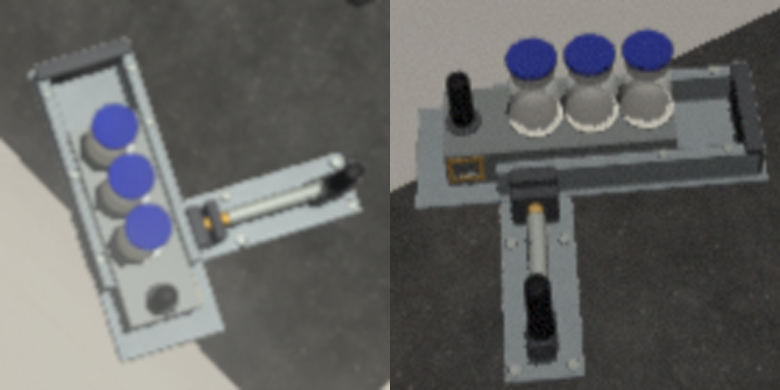

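The zoom shows the carrier's post top at about top px (334,249) and scene px (213,256). The bolt's post top is at about top px (398,206) and scene px (239,324). I'll triangulate these along with the caps.

```bash
cat > h.py <<'E'
import numpy as np
from rig import r
I={n:r.camera_info(n) for n in("top","scene")}
def ray(n,u,v):
    K,T=np.array(I[n]["camera_matrix"]),np.array(I[n]["T"])
    d=np.linalg.inv(K)@[u,v,1]; return T[:3,3],T[:3,:3]@[d[0],-d[1],-d[2]]
def onz(n,u,v,z):
    o,d=ray(n,u,v); return (o+d*(z-o[2])/d[2]).round(4)
def tri(a,b):
    A=np.zeros((3,3));B=np.zeros(3);
    for o,d in(ray("top",*a),ray("scene",*b)):
        d=d/np.linalg.norm(d);P=np.eye(3)-np.outer(d,d);A+=P;B+=P@o
    return np.linalg.solve(A,B).round(4)
E
python3 - <<'E'
from h import *
t=[(317.7,191.6),(323.3,208.3),(329,225)];s=[(282,247.6),(261.1,249.3),(240.1,250.7)]
for a,b in zip(t,s): print(tri(a,b),onz("top",*a,.09),onz("scene",*b,.09))
print("ch",tri((333.7,249),(213,256)),onz("top",333.7,249,.078),onz("scene",213,256,.078))
print("bh",tri((397.5,206.5),(239.5,323.5)),onz("top",397.5,206.5,.079),onz("scene",239.5,323.5,.079))
f=lambda x,y:(280+x/3,150+y/3); g=lambda x,y:(190+(x-390)/3,230+y/3)
print("stop top corners",[onz("top",*f(*p),.04) for p in((32,72),(131,42))])
print("near plate corners z6mm",[onz("top",*f(*p),.006) for p in((122,360),(222,328))],[onz("scene",*g(*p),.006) for p in((417,207),)])
print("rod axis z33",[onz("top",*f(*p),.022) for p in((228,217),(320,192))],[onz("scene",*g(*p),.028) for p in((535,208),(538,275))])
print("bolt plate end",[onz("top",*f(*p),.006) for p in((336,153),(361,208))],[onz("scene",*g(*p),.006) for p in((506,380),(583,374))])
E
```

```text
[ 0.6975 -0.0212  0.09  ] [ 0.6979 -0.021   0.09  ] [ 0.6971 -0.0214  0.09  ]
[ 0.6648 -0.0309  0.0897] [ 0.6651 -0.0307  0.09  ] [ 0.6644 -0.0314  0.09  ]
[ 0.6322 -0.0406  0.0903] [ 0.6327 -0.0405  0.09  ] [ 0.6317 -0.0406  0.09  ]
ch [ 0.5877 -0.0492  0.0766] [ 0.5879 -0.0489  0.078 ] [ 0.5879 -0.0503  0.078 ]
bh [ 0.6645 -0.172   0.0912] [ 0.6675 -0.1746  0.079 ] [ 0.6612 -0.1653  0.079 ]
stop top corners [array([0.7461, 0.0299, 0.04  ]), array([ 0.7657, -0.0385,  0.04  ])]
near plate corners z6mm [array([ 0.5503, -0.0278,  0.006 ]), array([ 0.5709, -0.097 ,  0.006 ])] [array([ 0.5678, -0.0895,  0.006 ])]
rod axis z33 [array([ 0.6456, -0.1022,  0.022 ]), array([ 0.6616, -0.1657,  0.022 ])] [array([ 0.638, -0.092,  0.028]), array([ 0.6498, -0.1324,  0.028 ])]
bolt plate end [array([ 0.6914, -0.182 ,  0.006 ]), array([ 0.6522, -0.197 ,  0.006 ])] [array([ 0.6442, -0.1826,  0.006 ]), array([ 0.6822, -0.172 ,  0.006 ])]
```

```bash
python3 - <<'E'
from h import *
for p in((195,208),(82,245)): print(onz("scene",*p,0))
for z in(.15,.2,.25): print(z,onz("scene",185,120,z),onz("top",240,292,z),onz("scene",50,185,z),onz("top",325,395,z))
E
```

```text
[ 0.4929  0.1222 -0.    ]
[ 0.3155 -0.0112 -0.    ]
0.15 [0.4646 0.2076 0.15  ] [0.5118 0.1225 0.15  ] [ 0.3046 -0.0108  0.15  ] [ 0.3417 -0.0184  0.15  ]
0.2 [0.4938 0.141  0.2   ] [0.5129 0.1168 0.2   ] [ 0.3482 -0.0576  0.2   ] [ 0.3539 -0.015   0.2   ]
0.25 [0.523  0.0745 0.25  ] [0.5141 0.1112 0.25  ] [ 0.3918 -0.1045  0.25  ] [ 0.3661 -0.0115  0.25  ]
```

Request:
play_rows --pt "0.5 0.5 -0.3 -0.05" --pt "1 1 -0.6 -0.11" --pt "1 1 -0.6 -0.11" --pt "1 1 -0.6 -0.11" --fingers 0 --squeeze 40

```text
time: 0.6
tcp_pos: [0.3357, -0.4353, 0.1834]
eef_rot: [0.802, -0.598, 0.0, 0.0]
force: [0.8, -0.4, 0.9]
width: 0.144
```

Request:
play_rows --pt "0.3 0.5 0 0" --pt "0.6 1 0 0" --pt "0.6 1 0 0"

```text
time: 0.98
tcp_pos: [0.3842, -0.3545, 0.1841]
eef_rot: [0.802, -0.598, 0.001, 0.0]
force: [0.8, 0.2, -1.5]
width: -0.002
```

Request:
play_rows --pt "0.3 0.5 0 0" --pt "0.6 1 0 0" --pt "0.6 1 0 0"

```text
time: 1.35
tcp_pos: [0.4324, -0.275, 0.1839]
eef_rot: [0.802, -0.598, 0.001, 0.0]
force: [0.1, -0.2, -0.1]
width: 0.004
```

Request:
play_rows --pt "0.3 0.5 0 0" --pt "0.6 1 0 0" --pt "0.6 1 0 0"

```text
time: 1.72
tcp_pos: [0.4806, -0.1954, 0.1837]
eef_rot: [0.802, -0.598, 0.001, 0.0]
force: [0.5, -0.4, -0.3]
width: -0.0
```

Request:
play_rows --pt "0.3 0.5 -0.3 0" --pt "0.55 1 -0.7 0" --pt "0.55 1 -0.7 0"

```text
time: 2.1
tcp_pos: [0.5228, -0.1152, 0.1252]
eef_rot: [0.802, -0.598, -0.002, 0.001]
force: [-0.1, -0.6, -0.9]
width: 0.004
```

Request:
play_rows --pt "0.21 0.62 0 0" --pt "0.21 0.62 0 0" --pt "0.21 0.62 -0.5 0" --pt "0.21 0.62 -0.96 0" --pt "0.21 0.62 -0.96 0"

```text
time: 2.72
tcp_pos: [0.5383, -0.0676, 0.049]
eef_rot: [0.801, -0.599, -0.002, 0.002]
force: [-0.6, -0.5, -0.2]
width: 0.001
```

```bash
python3 - <<'E'
from h import *
import cv2
a=r.camera("top")[:,:,::-1];b=r.camera("scene")[:,:,::-1]
a=cv2.resize(a[150:300,260:410],(390,390),interpolation=cv2.INTER_CUBIC);b=cv2.resize(b[200:350,180:330],(390,390),interpolation=cv2.INTER_CUBIC)
cv2.imwrite("pics/z1.png",np.hstack([a,b])); print(r.get_state()["force"],r.get_state()["tcp_pos"])
E
```

```text
[-0.89163565 -0.59229207  0.54649517] [ 0.54108487 -0.06729169  0.05170713]
```

View pics/z1.png

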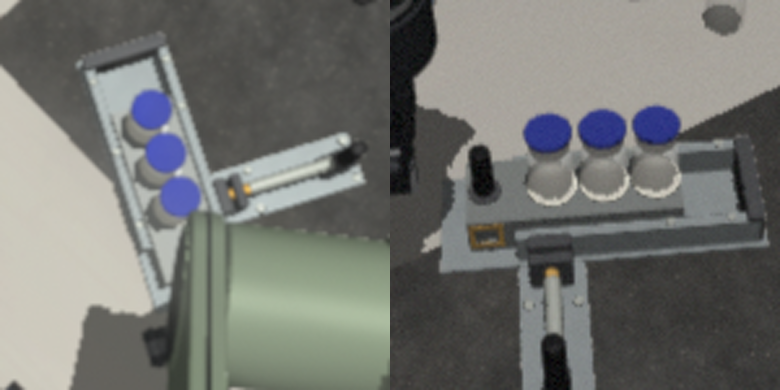

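Request:
play_rows --pt "0.12 0.036 0 0" --pt "0.24 0.071 0 0" --pt "0.3 0.089 0 0" --pt "0.36 0.107 0 0" --pt "0.42 0.124 0 0" --pt "0.48 0.142 0 0" --pt "0.54 0.16 0 0" --pt "0.6 0.178 0 0"

```text
time: 3.82
tcp_pos: [0.5885, -0.0511, 0.0504]
eef_rot: [0.801, -0.598, -0.0, 0.0]
force: [-2.3, 0.2, 0.1]
width: 0.0
```

Request:
play_rows --pt "0.03 0.009 0 0" --pt "0.06 0.018 0 0" --pt "0.09 0.027 0 0" --pt "0.12 0.036 0 0" --pt "0.12 0.036 0 0"

```text
time: 4.45
tcp_pos: [0.5986, -0.0482, 0.0506]
eef_rot: [0.801, -0.598, 0.0, -0.0]
force: [-1.3, -0.2, -0.2]
width: -0.001
```

```bash
python3 - <<'E'
from h import *
import cv2
b=r.camera("scene")[:,:,::-1]
h=cv2.cvtColor(b.copy(),cv2.COLOR_BGR2HSV)
k,l,s,c=cv2.connectedComponentsWithStats(cv2.inRange(h,(112,120,40),(130,255,255)))
P=[onz("scene",*c[i],.09) for i in range(1,k) if 100<s[i][4]<400 and s[i][1]>220]
print(P,[p[:2]@[.959,.284] for p in P])
cv2.imwrite("pics/z2.png",cv2.resize(b[200:350,180:340],(640,600),interpolation=cv2.INTER_CUBIC))
F=[r.get_state()["force"] for _ in range(5)];print(F[0])
E
```

```text
[array([ 0.6918, -0.0232,  0.09  ]), array([ 0.7248, -0.0137,  0.09  ]), array([ 0.6592, -0.0329,  0.09  ])] [np.float64(0.6568474), np.float64(0.6911924), np.float64(0.6228292)]
[-0.07890985  0.08776735 -0.23160325]
```

View pics/z2.png

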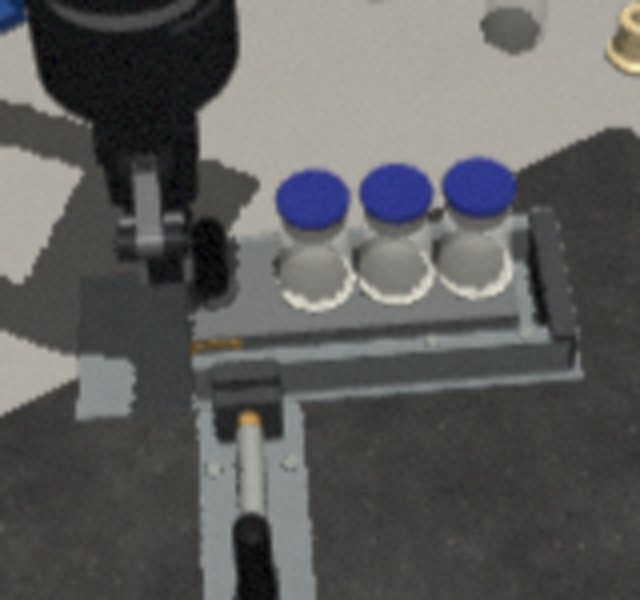

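The carrier has moved about 29 mm, with the finger squarely behind the post and roughly 10 mm to go.

Request:
play_rows --pt "0.024 0.007 0 0" --pt "0.048 0.014 0 0" --pt "0.072 0.021 0 0" --pt "0.072 0.021 0 0"

```text
time: 5.0
tcp_pos: [0.6043, -0.0465, 0.0506]
eef_rot: [0.801, -0.598, 0.0, -0.0]
force: [0.1, -0.3, 0.6]
width: 0.001
```

Request:
play_rows --pt "0.012 0.0035 0 0" --pt "0.024 0.007 0 0" --pt "0.024 0.007 0 0"

```text
time: 5.38
tcp_pos: [0.6059, -0.046, 0.0505]
eef_rot: [0.801, -0.598, 0.0, -0.0]
force: [-2.7, -1.1, 1.5]
width: 0.0
```

Request:
play_rows --pt "0.006 0.002 0 0" --pt "0.012 0.0035 0 0" --pt "0.012 0.0035 0 0" --pt "0.012 0.0035 0 0"

```text
time: 5.88
tcp_pos: [0.6067, -0.0458, 0.0505]
eef_rot: [0.801, -0.598, 0.0, 0.0]
force: [-1.6, -0.2, 0.8]
width: 0.002
```

Request:
play_rows --pt "0.006 0.002 0 0" --pt "0.012 0.0035 0 0" --pt "0.012 0.0035 0 0" --pt "0.012 0.0035 0 0"

```text
time: 6.38
tcp_pos: [0.6077, -0.0455, 0.0505]
eef_rot: [0.801, -0.598, 0.0, -0.0]
force: [-1.6, -0.4, 1.5]
width: -0.0
```

Request:
play_rows --pt "0.006 0.002 0 0" --pt "0.012 0.0035 0 0" --pt "0.012 0.0035 0 0" --pt "0.012 0.0035 0 0"

```text
time: 6.88
tcp_pos: [0.6087, -0.0452, 0.0505]
eef_rot: [0.801, -0.598, 0.0, -0.0]
force: [-1.4, -0.5, 0.4]
width: 0.001
```

Request:
play_rows --pt "0.006 0.002 0 0" --pt "0.012 0.0035 0 0" --pt "0.012 0.0035 0 0" --pt "0.012 0.0035 0 0"

```text
time: 7.38
tcp_pos: [0.6097, -0.0449, 0.0505]
eef_rot: [0.801, -0.598, 0.0, -0.0]
force: [-2.3, -0.7, 0.1]
width: 0.001
```

Request:
play_rows --pt "0.006 0.002 0 0" --pt "0.012 0.0035 0 0" --pt "0.012 0.0035 0 0" --pt "0.012 0.0035 0 0"

```text
time: 7.88
tcp_pos: [0.6101, -0.0448, 0.0505]
eef_rot: [0.801, -0.598, -0.0, 0.0]
force: [-4.4, -1.3, 2.4]
width: 0.002
```

Request:
play_rows --pt "0.006 0.002 0 0" --pt "0.006 0.002 0 0" --pt "0.006 0.002 0 0"

```text
time: 8.25
tcp_pos: [0.6101, -0.0448, 0.0505]
eef_rot: [0.801, -0.598, -0.001, 0.001]
force: [-6.1, -0.8, 3.0]
width: -0.0
```

Request:
play_rows --pt "0.006 0.002 0 0" --pt "0.006 0.002 0 0" --pt "0.006 0.002 0 0"

```text
time: 8.62
tcp_pos: [0.6101, -0.0448, 0.0504]
eef_rot: [0.801, -0.598, -0.001, 0.001]
force: [-6.3, -2.6, 3.4]
width: -0.001
```

Request:
play_rows --pt "-0.1 -0.03 0 0" --pt "-0.3 -0.09 0 0" --pt "-0.45 -0.13 0.2 0" --pt "-0.45 -0.13 0.6 0" --pt "-0.45 -0.13 1 0" --pt "-0.45 -0.13 1 0"

```text
time: 9.38
tcp_pos: [0.578, -0.055, 0.1345]
eef_rot: [0.801, -0.598, 0.004, -0.002]
force: [0.4, 0.8, 0.2]
width: 0.0
```

```bash
python3 - <<'E'
from h import *
import cv2
s=r.get_state();print(np.round(s["q"],3),s["tcp_pos"],s["force"])
b=r.camera("scene")[:,:,::-1];a=r.camera("top")[:,:,::-1]
for n,im in(("scene",b),("top",a)):
    h=cv2.cvtColor(im.copy(),cv2.COLOR_BGR2HSV)
    k,l,st,c=cv2.connectedComponentsWithStats(cv2.inRange(h,(112,120,40),(130,255,255)))
    P=[onz(n,*c[i],.09) for i in range(1,k) if 100<st[i][4]<400 and 175<st[i][1]<300 and 220<st[i][0]]
    print(n,[(p[:2]@[.959,.284],p[:2]@[-.284,.959]) for p in P])
E
```

```text
[-0.115  0.4    1.701  0.     1.032  1.168] [ 0.57802719 -0.05496262  0.13453653] [0.43576142 0.82860212 0.16240205]
scene [(np.float64(0.7028029), np.float64(-0.21887329999999997)), (np.float64(0.6690332999999999), np.float64(-0.2187822)), (np.float64(0.6346883), np.float64(-0.21852069999999998))]
top [(np.float64(0.6696831999999999), np.float64(-0.21834879999999998))]
```

Request:
play_rows --pt "0.1 -0.2 0 0.11" --pt "0.2 -0.4 0 0.22" --pt "0.35 -0.6 0 0.33" --pt "0.5 -0.8 0 0.44" --pt "0.65 -1 0 0.55" --pt "0.65 -1 0 0.66" --pt "0.65 -1 0 0.77" --pt "0.65 -1 0 0.88" --pt "0.65 -1 0 1" --pt "0.65 -1 0 1"

```text
time: 10.72
tcp_pos: [0.6269, -0.1346, 0.1292]
eef_rot: [0.99, 0.142, -0.001, -0.0]
force: [-0.2, -0.8, -0.3]
width: 0.004
```

Request:
play_rows --pt "0.3 -0.5 0 0" --pt "0.62 -0.95 0 0" --pt "0.62 -0.95 0 0" --pt "0.62 -0.95 0 0"

```text
time: 11.22
tcp_pos: [0.6763, -0.2102, 0.1296]
eef_rot: [0.99, 0.143, -0.001, -0.001]
force: [-0.6, 0.9, -0.9]
width: -0.004
```

Request:
play_rows --pt "0 0 -0.3 0" --pt "0 0 -0.6 0" --pt "0 0 -0.9 0" --pt "0 0 -1 0" --pt "0 0 -1 0"

```text
time: 11.85
tcp_pos: [0.6768, -0.21, 0.0505]
eef_rot: [0.99, 0.144, -0.0, -0.0]
force: [-0.2, -0.2, -0.6]
width: 0.001
```

```bash
python3 - <<'E'
from h import *
import cv2
b=r.camera("scene")[:,:,::-1]
cv2.imwrite("pics/z3.png",cv2.resize(b[220:400,170:360],(760,720)[:2] and (633,600),interpolation=cv2.INTER_CUBIC))
s=r.get_state();print(s["tcp_pos"],s["force"])
E
```

```text
[ 0.67736353 -0.2103721   0.05130469] [ 0.78493574 -0.3902893   0.92661268]
```

View pics/z3.png

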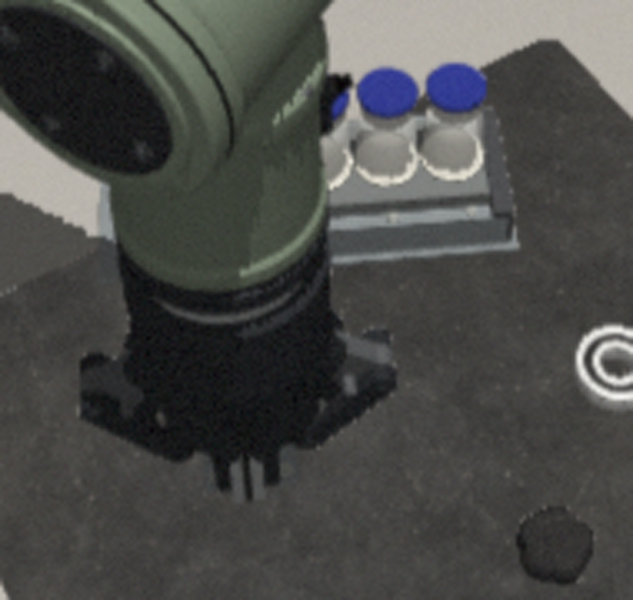

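The gripper is just outboard of the bolt post, which it hides. Now I'll push along the bolt axis and watch the force.

Request:
play_rows --pt "-0.014 0.048 0 0" --pt "-0.028 0.096 0 0" --pt "-0.043 0.144 0 0" --pt "-0.057 0.192 0 0" --pt "-0.071 0.24 0 0" --pt "-0.085 0.288 0 0" --pt "-0.099 0.336 0 0" --pt "-0.107 0.36 0 0"

```text
time: 12.9
tcp_pos: [0.669, -0.183, 0.0506]
eef_rot: [0.99, 0.144, 0.001, 0.001]
force: [1.2, -3.9, -1.0]
width: 0.0
```

```bash
cat > f.py <<'E'
from h import *
s=r.get_state();f=np.array(s["force"]);p=np.array(s["tcp_pos"]);V=np.array([-.284,.959])
print("t",s["time"],"Fv",-f[:2]@V,"Fu",-f[:2]@[.959,.284],"v",p[:2]@V,"u",p[:2]@[.959,.284])
E
python3 f.py
```

```text
t 12.9 Fv 4.111316863634574 Fu -0.08308934548632409 v -0.36547208565908906 u 0.5895867630860715
```

Request:
play_rows --pt "-0.011 0.036 0 0" --pt "-0.021 0.072 0 0" --pt "-0.032 0.108 0 0" --pt "-0.043 0.144 0 0" --pt "-0.043 0.144 0 0"

```text
time: 13.52
tcp_pos: [0.6654, -0.1707, 0.0507]
eef_rot: [0.99, 0.144, 0.0, 0.0]
force: [0.7, -3.7, -0.5]
width: -0.001
```

Request:
play_rows --pt "-0.011 0.036 0 0" --pt "-0.021 0.072 0 0" --pt "-0.032 0.108 0 0" --pt "-0.032 0.108 0 0"

```text
time: 14.02
tcp_pos: [0.6628, -0.1618, 0.0506]
eef_rot: [0.99, 0.144, 0.0, 0.0]
force: [1.1, -3.5, -0.8]
width: -0.004
```

```bash
python3 f.py
```

```text
t 14.025 Fv 3.6383627406884043 Fu -0.05584132518878566 v -0.3434053445108177 u 0.5896371895459102
```

Request:
play_rows --pt "-0.007 0.024 0 0" --pt "-0.014 0.048 0 0" --pt "-0.021 0.072 0 0" --pt "-0.028 0.096 0 0" --pt "-0.028 0.096 0 0"

```text
time: 14.65
tcp_pos: [0.6604, -0.1537, 0.0506]
eef_rot: [0.99, 0.144, 0.0, -0.0]
force: [1.9, -3.5, 0.2]
width: 0.001
```

Request:
play_rows --pt "-0.0035 0.012 0 0" --pt "-0.007 0.024 0 0" --pt "-0.0105 0.036 0 0" --pt "-0.0105 0.036 0 0"

```text
time: 15.15
tcp_pos: [0.6596, -0.1511, 0.0506]
eef_rot: [0.99, 0.143, 0.0, -0.0]
force: [2.8, -3.2, -0.8]
width: -0.002
```

Request:
play_rows --pt "-0.0018 0.006 0 0" --pt "-0.0035 0.012 0 0" --pt "-0.0053 0.018 0 0" --pt "-0.007 0.024 0 0" --pt "-0.007 0.024 0 0"

```text
time: 15.78
tcp_pos: [0.659, -0.1492, 0.0506]
eef_rot: [0.99, 0.143, 0.0, -0.0]
force: [3.7, -3.3, -0.6]
width: -0.001
```

```bash
python3 f.py
```

```text
t 15.775 Fv 4.154583930171163 Fu -2.577000291237833 v -0.33027640937191177 u 0.5896274255809542
```

Request:
play_rows --pt "0 0.006 0 0" --pt "0 0.012 0 0" --pt "0 0.018 0 0" --pt "0 0.024 0 0" --pt "0 0.024 0 0"

```text
time: 16.4
tcp_pos: [0.6585, -0.1474, 0.0506]
eef_rot: [0.99, 0.144, -0.0, -0.0]
force: [1.1, -3.9, 1.3]
width: -0.001
```

```bash
python3 f.py
```

```text
t 16.4 Fv 4.024247099744722 Fu 0.017642517507994317 v -0.32834925299169987 u 0.5896975619290246
```

Request:
play_rows --pt "-0.0015 0.006 0 0" --pt "-0.003 0.012 0 0" --pt "-0.0045 0.018 0 0" --pt "-0.006 0.024 0 0" --pt "-0.006 0.024 0 0"

```text
time: 17.02
tcp_pos: [0.6581, -0.1454, 0.0505]
eef_rot: [0.99, 0.144, -0.0, -0.0]
force: [-0.4, -3.5, 2.8]
width: 0.002
```

```bash
python3 f.py
```

```text
t 17.025 Fv 3.202014794685986 Fu 1.3483682854620378 v -0.3263829825675262 u 0.5897995565249944
```

Request:
play_rows --pt "-0.002 0.006 0 0" --pt "-0.004 0.012 0 0" --pt "-0.006 0.018 0 0" --pt "-0.008 0.024 0 0" --pt "-0.008 0.024 0 0"

```text
time: 17.65
tcp_pos: [0.6577, -0.1434, 0.0504]
eef_rot: [0.99, 0.144, -0.0, -0.0]
force: [-1.3, -3.7, 2.7]
width: -0.002
```

```bash
python3 f.py
```

```text
t 17.65 Fv 3.1973878437874155 Fu 2.253409896569006 v -0.3243385390992598 u 0.5899705508783094
```

Request:
play_rows --pt "-0.003 0.006 0 0" --pt "-0.006 0.012 0 0" --pt "-0.009 0.018 0 0" --pt "-0.012 0.024 0 0" --pt "-0.012 0.024 0 0"

```text
time: 18.27
tcp_pos: [0.6571, -0.1415, 0.0505]
eef_rot: [0.99, 0.143, 0.0, -0.0]
force: [0.6, -2.8, -0.1]
width: 0.003
```

```bash
python3 f.py
```

```text
t 18.275 Fv 2.855675321893149 Fu 0.233820291797929 v -0.3222602322176061 u 0.5899420512240021
```

Request:
play_rows --pt "-0.0018 0.006 0 0" --pt "-0.0035 0.012 0 0" --pt "-0.0053 0.018 0 0" --pt "-0.007 0.024 0 0" --pt "-0.007 0.024 0 0"

```text
time: 18.9
tcp_pos: [0.6566, -0.14, 0.0505]
eef_rot: [0.99, 0.144, 0.0, 0.0]
force: [2.0, -4.1, -0.1]
width: -0.0
```

```bash
python3 f.py
```

```text
t 18.9 Fv 4.532638109141439 Fu -0.7138699415226378 v -0.3206951351091846 u 0.5899279326621849
```

Request:
play_rows --pt "-0.0015 0.006 0 0" --pt "-0.003 0.012 0 0" --pt "-0.003 0.012 0 0"

```text
time: 19.27
tcp_pos: [0.6565, -0.1396, 0.0505]
eef_rot: [0.99, 0.144, 0.001, 0.001]
force: [1.8, -6.3, -1.2]
width: 0.001
```

```bash
python3 f.py
```

```text
t 19.275 Fv 6.5903195544854345 Fu 0.053560481550438604 v -0.32031310842015054 u 0.5899519189807245
```

Request:
play_rows --pt "-0.0015 0.006 0 0" --pt "-0.003 0.012 0 0" --pt "-0.003 0.012 0 0"

```text
time: 19.65
tcp_pos: [0.6564, -0.1393, 0.0506]
eef_rot: [0.99, 0.144, 0.001, 0.001]
force: [2.0, -8.2, -1.9]
width: -0.002
```

```bash
python3 f.py
```

```text
t 19.65 Fv 8.444919536547339 Fu 0.3807753815844596 v -0.31996803914377414 u 0.5899607929528873
```

Request:
play_rows --pt "-0.002 0.006 0 0" --pt "-0.0035 0.012 0 0" --pt "-0.005 0.018 0 0" --pt "-0.007 0.024 0 0" --pt "-0.007 0.024 0 0"

```text
time: 20.27
tcp_pos: [0.6562, -0.1386, 0.0506]
eef_rot: [0.99, 0.144, 0.001, 0.002]
force: [2.7, -11.1, -2.2]
width: -0.002
```

```bash
python3 f.py
```

```text
t 20.275 Fv 11.460332119104478 Fu 0.5609343181142309 v -0.3192750209398892 u 0.5899636381587183
```

Request:
play_rows --pt "-0.002 0.006 0 0" --pt "-0.0035 0.012 0 0" --pt "-0.005 0.018 0 0" --pt "-0.005 0.018 0 0" --pt "-0.005 0.018 0 0"

```text
time: 20.9
tcp_pos: [0.6561, -0.1381, 0.0507]
eef_rot: [0.99, 0.144, 0.001, 0.003]
force: [2.1, -14.1, -3.4]
width: -0.002
```

```bash
python3 f.py
```

```text
t 20.9 Fv 14.134573423139312 Fu 1.9539591007360477 v -0.31880803626813975 u 0.5900069429810667
```

Request:
play_rows --pt "-0.002 0.006 0 0" --pt "-0.004 0.012 0 0" --pt "-0.004 0.012 0 0" --pt "-0.004 0.012 0 0" --pt "-0.004 0.012 0 0"

```text
time: 21.52
tcp_pos: [0.656, -0.1378, 0.0506]
eef_rot: [0.99, 0.144, 0.001, 0.004]
force: [3.9, -15.6, -2.8]
width: -0.004
```

```bash
python3 f.py
```

```text
t 21.525 Fv 16.111615033082714 Fu 0.6774560838988838 v -0.31845066174877223 u 0.5900106123464
```

Request:
play_rows --pt "0 0 0 0" --pt "0 0 0 0" --pt "0 0 0 0" --pt "0 0 0 0"

```text
time: 22.02
tcp_pos: [0.6561, -0.1378, 0.0507]
eef_rot: [0.99, 0.144, 0.002, 0.004]
force: [3.3, -15.1, -4.0]
width: 0.0
```

Request:
play_rows --pt "0.007 -0.024 0 0" --pt "0.018 -0.06 0 0" --pt "0.036 -0.12 0 0" --pt "0.07 -0.24 0 0" --pt "0.14 -0.48 0 0" --pt "0.21 -0.72 0 0" --pt "0.21 -0.72 0.5 0" --pt "0.21 -0.72 1 0" --pt "0.21 -0.72 1 0"

```text
time: 23.15
tcp_pos: [0.6738, -0.1931, 0.1348]
eef_rot: [0.99, 0.143, 0.004, 0.002]
force: [0.4, 0.2, 0.1]
width: 0.0
```

Request:
play_rows --pt "-0.5 -0.5 0.5 0" --pt "-1 -1 1 0" --pt "-1 -1 1 0" --pt "-1 -1 1 0"

```text
time: 23.65
tcp_pos: [0.591, -0.2719, 0.2103]
eef_rot: [0.99, 0.143, 0.0, -0.0]
force: [0.8, 0.4, -0.5]
width: -0.002
```

Request:
play_rows --pt "-0.5 -0.5 0 0" --pt "-1 -1 0 0" --pt "-1 -1 0 0" --pt "-1 -1 0 0"

```text
time: 24.15
tcp_pos: [0.512, -0.3501, 0.209]
eef_rot: [0.99, 0.144, -0.0, -0.001]
force: [0.5, 0.6, 0.2]
width: 0.0
```

```bash
python3 - <<'E'
from h import *
import cv2
b=r.camera("scene")[:,:,::-1];a=r.camera("top")[:,:,::-1]
for n,im in(("scene",b),("top",a)):
    h=cv2.cvtColor(im.copy(),cv2.COLOR_BGR2HSV)
    k,l,st,c=cv2.connectedComponentsWithStats(cv2.inRange(h,(112,120,40),(130,255,255)))
    P=[onz(n,*c[i],.09) for i in range(1,k) if 100<st[i][4]<400 and 170<st[i][1]<300 and 220<st[i][0]]
    print(n,[((p[:2]@[.959,.284]).round(4),(p[:2]@[-.284,.959]).round(4)) for p in P])
a=cv2.resize(a[150:300,260:410],(390,390),interpolation=cv2.INTER_CUBIC);b=cv2.resize(b[220:370,190:340],(390,390),interpolation=cv2.INTER_CUBIC)
cv2.imwrite("pics/z4.png",np.hstack([a,b])); s=r.get_state();print(s["time"],s["force"],s["tcp_pos"])
E
```

```text
scene [(np.float64(0.7027), np.float64(-0.2187)), (np.float64(0.6688), np.float64(-0.2187)), (np.float64(0.6346), np.float64(-0.2182))]
top [(np.float64(0.6694), np.float64(-0.2179)), (np.float64(0.6355), np.float64(-0.2176))]
24.25 [-0.04739996 -1.04330197 -0.12082802] [ 0.51247312 -0.3497523   0.20956551]
```

View pics/z4.png

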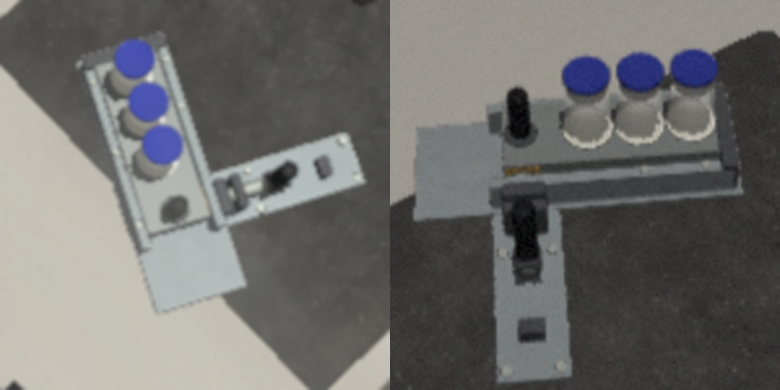

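The carrier is against the stop, the bolt post has moved in towards the staples, and the arm is clear, so I'll hand in.

```bash
python3 -c "
from rig import r
print(r.finish_job())"
```

```text
the job is handed in; nothing more can be done
None
```

I slid the carrier home and bolted it in, then backed the arm clear and handed the job in at about 24 s; no verdict was given.

- **Carrier:** I pushed its handle post with shut fingers, about 41 mm in all. It stopped dead at about 7 N on the wrist, well under the 20 N limit.
- **Bolt:** I pushed its post across against 3–4 N of drag, then found the bottom by feel as the force started to climb. I pressed to about 16 N and held for 0.5 s, which is about 12 N on the pocket bottom.
- **Last checks:** After release, the vial caps were within about 0.5 mm of where they were before bolting, so the carrier stayed home. The bolt stayed in and the wrist force read about zero.
- **Less certain:**
    - I could not measure whether the nose still bears on the pocket bottom after letting go; I am relying on the described spring-back.
    - Side forces of up to 2.6 N on the bolt post appeared while sliding, and I steered them out before pressing.
    - I did not re-measure the loose parts, but the arm never went near them.

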